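# Unlock the plate lift and hold the stage at full height

## Task

Draw the plate lift's locking pin straight up out of its bore and park it in the side notch of the pin holder beside it, hanging upright by its collar and let go. Then swing the cam lever up until the stage is at its highest (lever straight up; beyond that it sinks again) and finish while still holding the lever there with the gripper, for it springs back. Keep the well plate seated on the stage and leave the other things on the table as they are.

Things in the scene. Friction and masses are not known exactly. Their poses are not given: they have to be found in the camera images.
- stand: Fixed white stand of a plate lift, foot 190 x 130. Origin: centre of its underside on the table; z up; at yaw 0 x points away from the robot, y to the robot's left. Offsets below are in this frame, mm. On top a level stage; on the +y side a ledge (x -30..30, y 73..133, top at z 132, 20 thick) with the pin's bore; on the -y side the cam lever.
- pin: Loose steel locking pin, upright, about 0.12 kg. Origin: on its axis at the collar's underside. Collar 26 across, 4 tall; above it a round grip 18 across (4 to 44 above the origin); below it a shank 10 across, 42 long. Starts in the bore, collar on the ledge; its tip stands in a steel fork on the cam shaft and so locks the lever.
- bore (a point): Centre of the bore's mouth on top of the ledge, at (0, 105, 132) of the stand. The bore is upright, 12 across, through the ledge. The pin's shank is clear of it 42 up.
- pin_holder: Fixed white block (45 x 54, 20 thick, top flush with the ledge, 132 above the table), 65 to 105 from the bore towards the stand's -x (towards the robot), same yaw as the stand. Its side notch is a U slot 14 wide, 30 long, open at its outer (+y) side, above and below. Origin = point notch.
- notch (a point): Parking place in the pin holder's slot, at its top level, 8 from the slot's closed end, 22 from its open end; axes as the stand's. The pin is parked when it hangs upright here, collar resting on the block (pin origin at this point). It can be let down from straight above.
- lever (a joint): Cam lever angle, rad. 0 = at rest, leaning 1.4 from upright towards the stand's -x (grip low, towards the robot); 1.4 = straight up, highest lift; range 0 to 2.3, past upright the stage sinks again. A spring always pulls it back to 0 (0.13 N m at rest, 0.44 N m or 4 N at the grip when upright; weights add up to 0.3 N m on the way): it falls back when let go.
- lever_grip (a point): Middle of the lever's grip: a black round bar 16 across, along the stand's y from y -92 to -162, 110 from the shaft axis, sticking out from the 12 thick steel lever arm (at y -95). Moves with the lever; can be pinched from above, fingers closing along the stand's x, and turns between the pads.
- cam_axis (a point): Fixed point on the shaft axis in the grip's plane, at (0, -130, 75) of the stand. The lever grip lies at cam_axis + 110 * (sin(q-1.4) along stand x, cos(q-1.4) up), q = joint lever.
- stage (a joint): Lift of the black stage in m: 0 at rest, 0.018 at the highest; lift = 0.028*cos(q-1.4) - 0.010, or 0 where that is negative (q = joint lever; within 0.5 mm). Only its weight brings the stage down.
- stage_top (a point): Centre of the stage's top face, where the well plate sits (118 above the table at rest). Moves with the stage. The stage is 150 x 108.
- wellplate: Loose clear six-well culture plate, 128 x 86 x 18, lying in the stage's low rim. Origin: centre of its underside.
- dish: Bystander: shallow round glass dish, 90 across, 15 tall, in front of the stand, towards the robot. Origin: centre of its underside.
- bottle: Bystander: capped glass bottle, 64 across, 130 tall, off the lever side of the stand. Origin: centre of its underside.
- objective: Bystander: spare steel microscope objective standing upright, 34 across, 48 tall, off the pin side of the stand. Origin: centre of its underside.
- beaker: Bystander: glass beaker, 70 across, 85 tall, behind the stand. Origin: centre of its underside.
- driver: Bystander: screwdriver 170 long lying on the table to the left. Origin: on it.
- spare_plate: Bystander: white closed well plate 128 x 86 x 18 lying on the table to the right. Origin: centre of its underside.
There are look-alikes about, which are no part of the job. What is shaped like the pin but blue is not meant.

How it is judged:
On the way, in this order (a step that is already met when the one before it is completed fails the run):
1. the pin hangs upright in the side notch, let go, and the lever still at rest (x of pin in the frame of notch between -0.006 and 0.006 m and y of pin in the frame of notch between -0.008 and 0.013 m and z of pin in the frame of notch between -0.004 and 0.004 m and angle between pin's own z axis and vertical below 0.12 rad and contact force between the fingers and pin below 0.3 N and value of joint lever below 0.3 rad), for 0.2 s.
2. the gripper holds the lever at the cam's highest lift (value of joint stage above 0.0168 m and value of joint lever between 1.15 and 1.65 rad and contact force between the fingers and lever above 1 N), for 0.3 s.
At the end, for the whole second after the job is handed in: Pin let go, upright (7 deg) in the notch with its collar on the holder (4 mm in height; 6 mm across, 8 mm inward, 13 mm outward); stage up at least 16.8 of 18 mm, lever still and pressed by the fingers with over 1 N; well plate within 8 mm of its place on the stage (all of step 2 and x of pin in the frame of notch between -0.006 and 0.006 m and y of pin in the frame of notch between -0.008 and 0.013 m and z of pin in the frame of notch between -0.004 and 0.004 m and angle between pin's own z axis and vertical below 0.12 rad and contact force between the fingers and pin below 0.3 N and distance between wellplate and stage_top below 0.008 m and angle between wellplate's own z axis and vertical below 0.08 rad and velocity of joint lever between -0.1 and 0.1 rad/s); the arm keeps its last pose, push and grip.
It fails at once if the well plate is shaken out of its place on the stage (distance between wellplate and stage_top above 0.015 m or angle between wellplate's own z axis and vertical above 0.2 rad).
It fails at once if a bystander is pushed away or knocked over (more than 40 mm) (distance of any of dish, bottle, objective, beaker, driver, spare_plate from where it was at the start of the episode above 0.04 m).
It fails at once if a bystander is knocked over (angle between any of dish, bottle, objective, beaker, spare_plate's own z axis and vertical above 0.6 rad).
It also fails if it takes over 54 s, if anything falls off the work surface, if the arm or the gripper's body presses on something with over 40 N, if the wrist force passes 120 N, or if a joint passes its speed limit or range.

## Robot

A 6-joint arm with a two-finger parallel gripper is mounted at the origin on the work surface. World frame = base frame: x ahead of the robot, y to its left, z up, the work surface at z = 0. Lengths are in m, angles in rad, forces in N, time in s.
With the tool pointing down it reaches from about 0.425 to 0.95 m from the base axis. Payload 3.5 kg.
Tool frame: the origin (TCP) lies at the very end of the fingers, on their centre line; the grasp point (between the pads) lies 19 mm behind it (ctrl.grip_point_offset is the distance from the TCP to the grasp point, in m); z points along the fingers, y is the line along which they close (so a half turn about z gives the same grasp; the last joint's range is limited). The gripper opens to 85 mm and grips with 20 to 120 N. Pads are 22 mm wide; open, the fingers measure 114 mm over their backs; the gripper's body (76 mm by 85 mm) begins 54 mm behind the grasp point. The pads swing forward as they close: fully open they stand 13 mm farther back than shut.
Start: joints at [1.118, 0.286, 1.577, -0, 1.279, -0.15], TCP at [0.201, 0.644, 0.231] pointing down, gripper open.
Joint ranges: [-2.77, 2.77], [-0.9, 2.22], [0.21, 2.48], [-1.53, 4.67], [0.24, 2.81], [-2.84, 2.84]. Speed limits (rad/s): [2.79, 2.79, 3.14, 3.14, 3.14, 3.14].

## Interface

Orientations are given as a unit quaternion [x, y, z, w].
In Python, from plant import telemetry, vision, ctrl gives the robot as it stands.
- The arm moves only by the tool arm_command, never from a script. Its argument "series" is one flat list of numbers, 7 for each row, row after row: the shift along the tool's x, y, z in cm, then the turn, a rotation vector about the tool's x, y, z in degrees, then the closure, from 0 (fully open) to 1 (shut). A call has 1 to 10 rows; each row is the pose to reach, as a shift and turn from the pose commanded when the call began, along the tool's axes at that moment; what a row does not reach only later rows make up. A row lasts 1/12 s, in which the tool goes at most 41.7 mm and 7.16 degrees, less where a joint would pass 70% of its speed; a pose out of reach is approached as far as the arm can. A call with a gripper value outside its range is refused whole. The fingers move at their own pace and stop on an object; "force" is the grip in N (left out, the last holds). Time passes only in rows, so rows that repeat a pose let the fingers close. It gives the time, the measured TCP pose, the force, the opening and the grip force at its end, in the units of the state.
- telemetry.get_state(): the state, without advancing time (a new reading comes with each control period).
- vision.read_camera(name): name is "scene" or "top"; returns a dict with "color" (420x560x3 uint8, blue, green, red), "K" (3x3 intrinsics, pixels), "rvec" (rotation vector, rad) and "tvec" (3), from world to camera coordinates, as OpenCV has them. Camera axes: x right, y down, z forward; pixel columns grow to the right and rows downward; lengths in m; the calibration is good to about 2 mm. A picture is of the moment at which its call begins. There is no depth.
- ctrl.sign_off(): hands the job in; it is judged then, once.
The state is a dict: "time": time; "qpos": joint angles; "dq": joint speeds; "joint_efforts": joint torques, N m; "eef_pos": TCP position; "tcp_rot": TCP orientation; "contact_force": force on the tool from outside, world axes, zero at the start; "wrist_torque": the same for the moment, N m; "opening": opening from 0.0 (shut) to 1.0 (fully open); "finger_force": force on a finger pad.
Only numpy, scipy, OpenCV 4.12 (cv2) and the standard library are available. Lean on these libraries where they do the work, as an engineer would, in place of code of your own. Each camera call takes 0.05 s, during which the arm holds its last target. There are 200 camera calls.

## Working session

There is one attempt and no reset: what is moved stays moved. The work goes in short steps, Python scripts to look and compute and a tool call to move; the robot and the scene stay as the last step left them, time stands still between calls to the robot, and variables do not carry over. Pictures are saved under pics/ and viewed, at most 10 in all, crops included, and the job is handed in when it is done.

Besides the shell and the picture viewer there is one more tool, called after ">>>" as a command line: name --argument value ..., lists and objects as JSON in quotes. arm_command: Moves the arm, as the interface text tells. Its arguments: {"type":"object","properties":{"series":{"type":"array","items":{"type":"number"}},"force":{"type":"number"}},"required":["series"]}

```bash
mkdir -p pics; cat > h.py <<'E'
import numpy as np, cv2
from scipy.spatial.transform import Rotation as R
from plant import telemetry, vision, ctrl
def cam(n,save=None):
    c=vision.read_camera(n)
    if save: cv2.imwrite('pics/'+save+'.png',c['color'])
    return c
def ray(c,u,v):
    M=cv2.Rodrigues(np.array(c['rvec'],float))[0];t=np.array(c['tvec'],float).ravel()
    return -M.T@t, M.T@np.linalg.inv(c['K'])@np.array([u,v,1.])
def onz(c,u,v,z):
    o,d=ray(c,u,v); return o+d*(z-o[2])/d[2]
def proj(c,p):
    return cv2.projectPoints(np.array(p,float).reshape(-1,3),np.array(c['rvec'],float),np.array(c['tvec'],float),np.array(c['K'],float),None)[0].reshape(-1,2)
E
python3 - <<'E'
from h import *
import pickle
d={}
for n in('scene','top'):
    c=cam(n,n+'0'); d[n]=c; print(n,ray(c,280,210),c['K'][0][0])
pickle.dump(d,open('c0.pkl','wb'))
s=telemetry.get_state();print(s);print(R.from_quat(s['tcp_rot']).as_matrix().round(3),ctrl.grip_point_offset)
E
```

```text
scene (array([1.15108429, 0.67653594, 1.0955684 ]), array([-0.43487228, -0.48972794, -0.7560771 ])) 508.1207006872054
top (array([ 0.3444907 , -0.00377696,  1.66441587]), array([ 0.15014032, -0.00871164, -0.98865405])) 526.6210724474059
{'time': 0.1, 'qpos': array([ 1.11800153e+00,  2.87123416e-01,  1.57804065e+00, -7.52397747e-06,
        1.27859953e+00, -1.50013076e-01]), 'dq': array([-2.58126612e-04, -1.46124947e-03, -3.89730741e-03,  1.97291732e-03,
        8.36057773e-04,  6.19845733e-06]), 'joint_efforts': array([ 1.20077202e-03, -4.07292652e+01, -2.93698901e+01, -8.38134179e-05,
        3.42054533e-03,  3.71573492e-07]), 'eef_pos': array([0.2009865 , 0.64375657, 0.23004916]), 'tcp_rot': array([ 1.50812067e-01,  9.88561856e-01, -1.03761057e-03, -3.18796028e-04]), 'contact_force': array([0.36265513, 0.09075806, 0.15704459]), 'wrist_torque': array([ 0.01695363,  0.02347264, -0.0032801 ]), 'finger_force': 0.0, 'opening': 0.9984186298425003}
[[-0.955  0.298 -0.001]
 [ 0.298  0.955 -0.002]
 [ 0.    -0.002 -1.   ]] 0.0187
```

View pics/scene0.png

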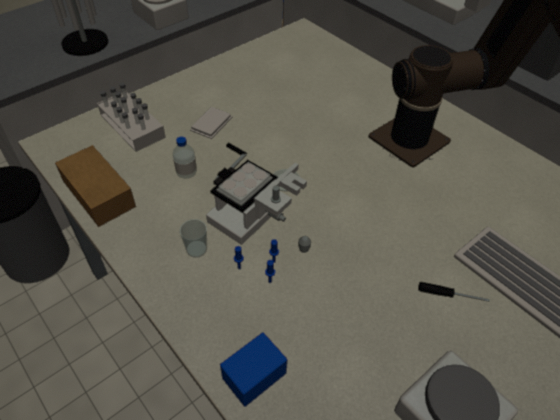

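View pics/top0.png

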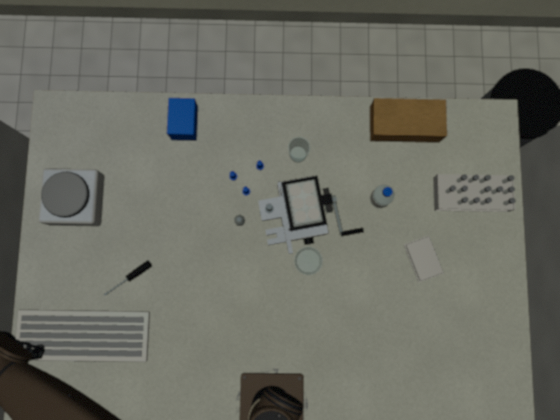

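The scene view shows the pin at about (276,193) and the lever grip at (236,149). In the top view the pin is near (269,208), the holder near (275,236), the stage near (304,203) and the grip near (352,232). I'll enlarge both.

```bash
python3 - <<'E'
from h import *
a=cv2.imread('pics/top0.png')[160:280,225:375];b=cv2.imread('pics/scene0.png')[130:250,195:320]
f=lambda x:cv2.resize(cv2.convertScaleAbs(x,alpha=1.6),(400,int(400*x.shape[0]/x.shape[1])),interpolation=cv2.INTER_CUBIC)
a,b=f(a),f(b);h=max(a.shape[0],b.shape[0])
o=np.zeros((h,800,3),np.uint8);o[:a.shape[0],:400]=a;o[:b.shape[0],400:]=b
cv2.imwrite('pics/crop0.png',o)
E
```

```text
(no output)
```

View pics/crop0.png

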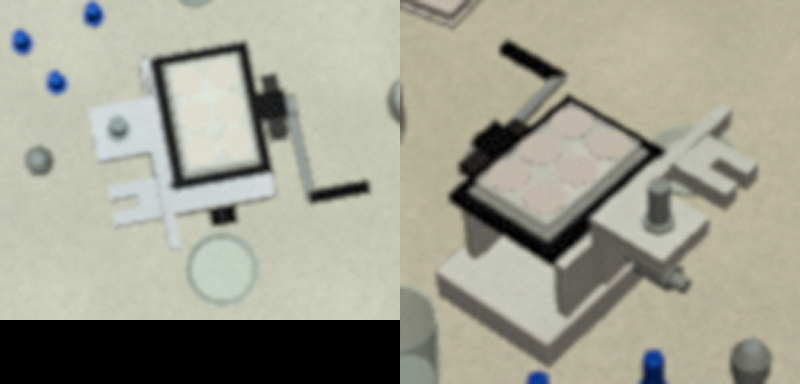

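The enlargement shows the stage's corners at crop pixels (152,60), (245,43), (271,170) and (174,187). The pin's top is at (118,124) in the top half and (659,184) in the scene half. The ledge's outer corners are at (90,108) and (97,160), and the grip bar runs from (310,196) to (368,186).

```bash
cat > m.py <<'E'
from h import *
import pickle
d=pickle.load(open('c0.pkl','rb'));T,S=d['top'],d['scene']
t=lambda x,y,z:onz(T,225+(x+.5)/2.667-.5,160+(y+.5)/2.667-.5,z)
s=lambda x,y,z:onz(S,195+(x-399.5)/3.2-.5,130+(y+.5)/3.2-.5,z)
E
python3 - <<'E'
from m import *
np.set_printoptions(precision=4,suppress=True)
st=np.array([t(x,y,.121) for x,y in((152,60),(245,43),(271,170),(174,187))]);print(st,st.mean(0))
e=(st[0]-st[3]+st[1]-st[2]);print('yaw stage x',np.degrees(np.arctan2(e[1],e[0])),np.linalg.norm(e)/2)
f=(st[0]-st[1]+st[3]-st[2]);print('yaw stage y',np.degrees(np.arctan2(-f[0],f[1])),np.linalg.norm(f)/2)
sc=np.array([s(x,y,.121) for x,y in((450,197),(570,97),(664,152),(550,258))]);print(sc,sc.mean(0))
e=sc[1]-sc[0]+sc[2]-sc[3];print('scene edge',np.degrees(np.arctan2(e[1],e[0])),np.linalg.norm(e)/2)
a,b=t(90,108,.132),t(97,160,.132);e=a-b;print('ledge',a,b,np.degrees(np.arctan2(e[1],e[0])),np.linalg.norm(e))
print('pin top',t(118,124,.176),s(659,184,.176),'collar scene',s(659,222,.134))
a,b=t(310,196,.094),t(368,186,.094);e=a-b;print('grip',a,b,np.degrees(np.arctan2(-e[0],e[1])))
a,b=s(503,45,.094),s(560,75,.094);e=b-a;print('grip s',a,b,np.degrees(np.arctan2(-e[0],e[1])))
print('dish',t(222,269,.01))
E
```

```text
[[ 0.663  -0.0211  0.121 ]
 [ 0.6844 -0.1254  0.121 ]
 [ 0.541  -0.1549  0.121 ]
 [ 0.5203 -0.0475  0.121 ]] [ 0.6022 -0.0872  0.121 ]
yaw stage x 11.048597626489606 0.1457576379683021
yaw stage y 11.221720572971027 0.10787616791393713
[[ 0.6892 -0.1206  0.121 ]
 [ 0.5403 -0.1515  0.121 ]
 [ 0.5207 -0.0485  0.121 ]
 [ 0.6664 -0.0161  0.121 ]] [ 0.6042 -0.0842  0.121 ]
scene edge -167.8893474354268 0.1506322950515077
ledge [0.6054 0.0468 0.132 ] [0.5476 0.0378 0.132 ] 8.762586862074652 0.05854949514972621
pin top [0.581  0.0149 0.176 ] [0.5818 0.0166 0.176 ] collar scene [0.5827 0.0184 0.134 ]
grip [ 0.5156 -0.2015  0.094 ] [ 0.528  -0.2671  0.094 ] 10.679237063929472
grip s [ 0.5283 -0.2681  0.094 ] [ 0.5127 -0.2028  0.094 ] 13.43859750509482
dish [ 0.437  -0.1083  0.01  ]
```

```bash
python3 - <<'E'
from h import *
a=cv2.imread('pics/top0.png')[220:260,258:308];b=cv2.imread('pics/scene0.png')[155:205,265:315]
f=lambda x:cv2.resize(cv2.convertScaleAbs(x,alpha=1.5),None,fx=8,fy=8,interpolation=cv2.INTER_CUBIC)
a,b=f(a),f(b)
o=np.zeros((400,800,3),np.uint8);o[:320,:400]=a;o[:,400:]=b
cv2.imwrite('pics/crop1.png',o)
E
```

```text
(no output)
```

View pics/crop1.png

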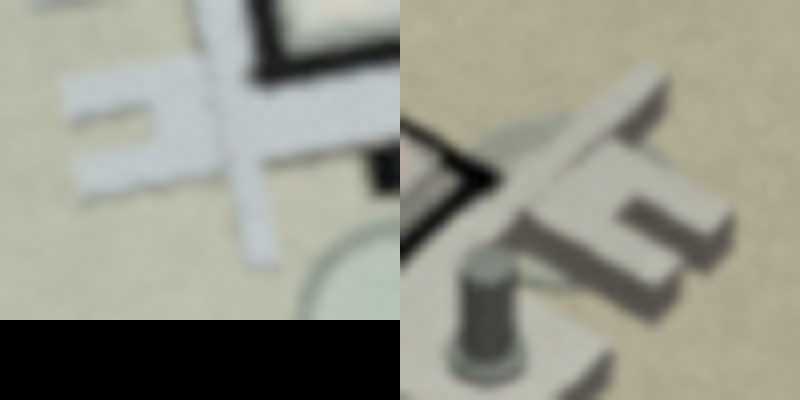

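The notch slot in the top half has its mouth between about (67,122) and (73,158) and its closed end between about (150,104) and (157,140). In the scene half the mouth is near (687,259) and (705,265→shadow), with the holder's outer corners near (735,212) and (652,290).

```bash
python3 - <<'E'
from m import *
np.set_printoptions(precision=4,suppress=True)
T8=lambda x,y,z=.132:onz(T,258+(x+.5)/8-.5,220+(y+.5)/8-.5,z)
S8=lambda x,y,z=.132:onz(S,265+(x-399.5)/8-.5,155+(y+.5)/8-.5,z)
a=np.radians(11.3);X=np.array([np.cos(a),np.sin(a)]);Y=np.array([-X[1],X[0]])
C=np.array([.6026,-.0863])
pin=np.array([.582,.0165])
sf=lambda p:np.round(np.array([(p[:2]-pin)@X,(p[:2]-pin)@Y+.105])*1000,1)
for n,q in dict(mU=(67,122),mL=(73,158),cU=(150,104),cL=(157,140),oU=(60,82),oL=(78,198)).items():print(n,sf(T8(*q)))
for n,q in dict(cA=(614,207),cB=(640,195),oU=(652,292),oL=(737,210)).items():print('s',n,sf(S8(*q)))
W=lambda x,y:(pin+X*x/1000+Y*(y-105)/1000)
print('cam',W(0,-130),'grip',W(-108.4,-130))
print('bottle',onz(T,383,195,.1),sf(onz(T,383,195,.1)),'objective',onz(T,239.5,219.5,.05))
print('toolxy of world shift', (R.from_quat(telemetry.get_state()['tcp_rot']).inv().apply([.582-.201,.0165-.6438,0])*100).round(2))
E
```

```text
mU [-76.  126.5]
mL [-89.4 126.7]
cU [-75.   95.5]
cL [-88.4  95.4]
oU [-61.1 126.4]
oL [-104.1  127.5]
s cA [-78.4  96.5]
s cB [-88.2  99.8]
s oU [-55.7 129.4]
s oL [-102.9  128.8]
cam [ 0.628  -0.2139] grip [ 0.5217 -0.2352]
bottle [ 0.6332 -0.3288  0.1   ] [ -17.5 -243.6] objective [0.5579 0.1066 0.05  ]
toolxy of world shift [-55.07 -48.52   0.09]
```

>>> arm_command --series '[-2,-1.8,0,0,0,6.1,0,-5,-4.4,0,0,0,12.3,0,-8,-7,0,0,0,18.4,0,-11,-9.7,0,0,0,24.6,0,-14,-12.3,0,0,0,30.7,0,-17,-15,0,0,0,36.8,0,-20,-17.6,0,0,0,43,0,-23,-20.3,0,0,0,49.1,0,-26,-22.9,0,0,0,55.3,0,-29,-25.6,0,0,0,61.4,0]' --force 40

```text
time: 0.93
eef_pos: [0.402, 0.3116, 0.231]
tcp_rot: [0.636, 0.771, -0.0, -0.0]
contact_force: [0.5, 0.5, -0.1]
opening: 0.999
finger_force: 0.0
```

```bash
cat > go.py <<'E'
from h import *
import sys
s=telemetry.get_state();r=R.from_quat(s['tcp_rot'])
def to(x,y,z): print('shift cm',(r.inv().apply(np.array([x,y,z])-s['eef_pos'])*100).round(2))
print('t',round(s['time'],2),s['eef_pos'].round(4),'toolx',r.as_matrix()[:,0].round(3),'tooly',r.as_matrix()[:,1].round(3),'zz',r.as_matrix()[:,2].round(3))
print('az y',np.degrees(np.arctan2(r.as_matrix()[1,1],r.as_matrix()[0,1])),'F',s['contact_force'].round(2),s['finger_force'],s['opening'],'q',s['qpos'].round(2))
v=[float(a) for a in sys.argv[1:]]
for i in range(0,len(v),3): to(*v[i:i+3])
E
python3 go.py .582 .0165 .23
```

```text
t 0.93 [0.402  0.3116 0.231 ] toolx [-0.19   0.982 -0.   ] tooly [ 0.982  0.19  -0.   ] zz [-0. -0. -1.]
az y 10.966614668179075 F [ 0.46  0.51 -0.11] 0.0 0.9991535793024284 q [ 0.46 -0.09  1.98  0.    1.25  0.27]
shift cm [-32.4   12.06   0.09]
```

>>> arm_command --series '[-3.6,1.4,0,0,0,0,0,-7.2,2.7,0,0,0,0,0,-10.8,4,0,0,0,0,0,-14.4,5.4,0,0,0,0,0,-18,6.7,0,0,0,0,0,-21.6,8,0,0,0,0,0,-25.2,9.4,0,0,0,0,0,-28.8,10.7,0,0,0,0,0,-31.4,11.7,0,0,0,0,0,-32.4,12.1,0,0,0,0,0]'

```text
time: 1.77
eef_pos: [0.5848, 0.0158, 0.2307]
tcp_rot: [0.636, 0.772, -0.0, 0.0]
contact_force: [0.1, 0.6, 0.1]
opening: 1.0
finger_force: 0.0
```

```bash
python3 - <<'E'
from h import *
a=cam('scene','scene1')['color'][110:230,190:340];b=cam('top','top1')['color'][160:280,225:375]
f=lambda x:cv2.resize(cv2.convertScaleAbs(x,alpha=1.6),(400,320),interpolation=cv2.INTER_CUBIC)
cv2.imwrite('pics/crop2.png',np.hstack([f(b),f(a)]))
E
python3 go.py .582 .0165 .145
```

```text
t 1.87 [0.5839 0.0179 0.2306] toolx [-0.192  0.981  0.001] tooly [ 0.981  0.192 -0.001] zz [-0.001  0.    -1.   ]
az y 11.08639364372905 F [-0.33  0.54  0.11] 0.0 0.99647380993306 q [-0.14  0.09  1.81  0.    1.25 -0.34]
shift cm [-0.11 -0.2   8.56]
```

View pics/crop2.png

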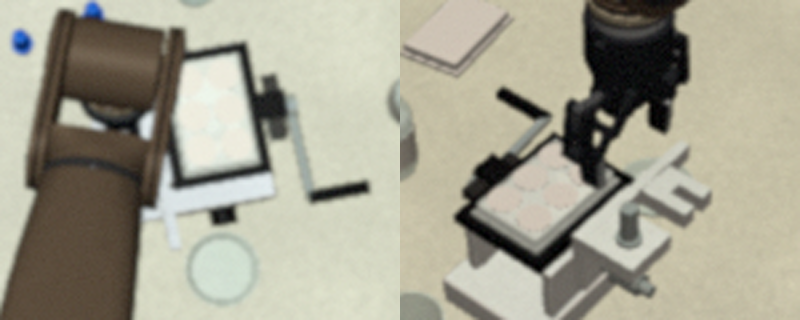

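The top view confirms the gripper is over the ledge, and the scene view shows the fingers straddling the pin (pin at crop (628,210), fingertips at (595,185) and (660,130)). I'm going down now.

>>> arm_command --series '[-0.1,-0.2,1,0,0,0,0.2,-0.1,-0.2,3,0,0,0,0.4,-0.1,-0.2,5,0,0,0,0.4,-0.1,-0.2,7,0,0,0,0.4,-0.1,-0.2,8.2,0,0,0,0.4,-0.1,-0.2,8.5,0,0,0,0.4,-0.1,-0.2,8.5,0,0,0,0.4]' --force 40

```text
time: 2.45
eef_pos: [0.5805, 0.0192, 0.145]
tcp_rot: [0.634, 0.773, -0.001, -0.001]
contact_force: [-0.8, 0.9, 0.4]
opening: 0.598
finger_force: 0.0
```

>>> arm_command --series '[0,0,0,0,0,0,0.7,0,0,0,0,0,0,0.9,0,0,0,0,0,0,0.9,0,0,0,0,0,0,0.9,0,0,0,0,0,0,0.9,0,0,0,0,0,0,0.9]'

```text
time: 2.95
eef_pos: [0.5827, 0.0179, 0.148]
tcp_rot: [0.634, 0.773, 0.001, 0.001]
contact_force: [-2.0, 0.6, 5.9]
opening: 0.195
finger_force: 39.3
```

```bash
python3 go.py .582 .0165 .145
```

```text
t 2.95 [0.5827 0.0179 0.148 ] toolx [-0.195  0.981 -0.   ] tooly [0.981 0.195 0.002] zz [ 0.002  0.    -1.   ]
az y 11.24259796293356 F [-2.05  0.64  5.94] 39.26612198352814 0.19497507334560144 q [-0.14  0.17  1.88  0.    1.09 -0.34]
shift cm [-0.13 -0.1   0.3 ]
```

>>> arm_command --series '[0,0,-0.5,0,0,0,0.9,0,0,-1.5,0,0,0,0.9,0,0,-2.5,0,0,0,0.9,0,0,-3.5,0,0,0,0.9,0,0,-4.5,0,0,0,0.9,0,0,-5.5,0,0,0,0.9,0,0,-6,0,0,0,0.9,0,0,-6,0,0,0,0.9]' --force 60

```text
time: 3.62
eef_pos: [0.5828, 0.0178, 0.2087]
tcp_rot: [0.634, 0.773, 0.001, 0.002]
contact_force: [0.6, -0.1, -1.8]
opening: 0.191
finger_force: 58.6
```

```bash
python3 go.py .5016 .0004 .2; python3 - <<'E'
from h import *
a=cam('scene','scene2')['color'][110:230,190:340]
cv2.imwrite('pics/crop3.png',cv2.resize(cv2.convertScaleAbs(a,alpha=1.6),(750,600),interpolation=cv2.INTER_CUBIC))
E
```

```text
t 3.62 [0.5828 0.0178 0.2087] toolx [-0.195  0.981 -0.001] tooly [0.981 0.195 0.003] zz [ 0.004 -0.001 -1.   ]
az y 11.250577874607105 F [ 0.65 -0.08 -1.78] 58.633790016174316 0.19082300163675128 q [-0.14  0.1   1.83 -0.    1.2  -0.34]
shift cm [-0.12 -8.31  0.84]
```

View pics/crop3.png

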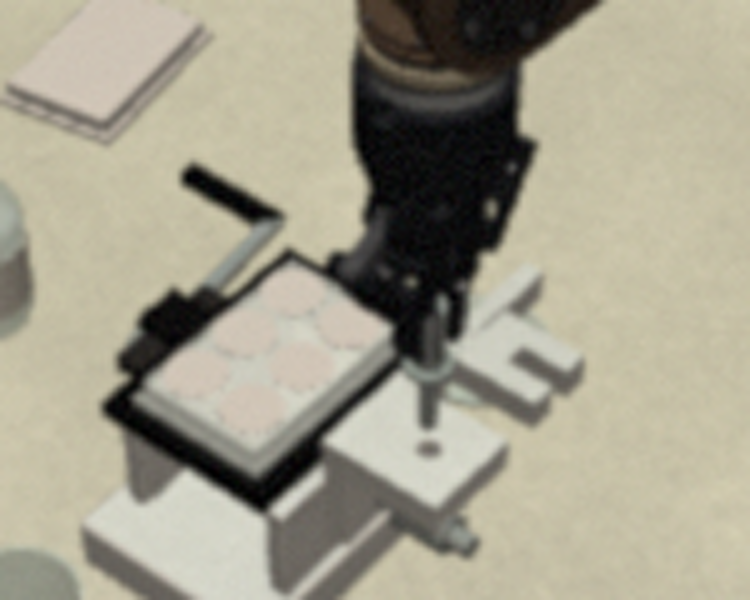

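The scene crop shows the pin clear of the bore: its tip is at (428,428), above the bore mouth at (428,450), and it is upright. Next I move it over the notch.

>>> arm_command --series '[0,-0.8,0,0,0,0,0.9,0,-2,0,0,0,0,0.9,0,-3.2,0,0,0,0,0.9,0,-4.4,0,0,0,0,0.9,0,-5.6,0,0,0,0,0.9,0,-6.8,0,0,0,0,0.9,0,-7.8,0,0,0,0,0.9,0,-8.3,0,0,0,0,0.9,0,-8.3,0,0,0,0,0.9,0,-8.3,0,0,0,0,0.9]'

```text
time: 4.5
eef_pos: [0.5004, 0.0017, 0.2063]
tcp_rot: [0.634, 0.773, 0.0, 0.0]
contact_force: [0.3, 0.1, -0.3]
opening: 0.193
finger_force: 58.7
```

```bash
python3 go.py .5016 .0004 .2; python3 - <<'E'
from h import *
np.set_printoptions(precision=4,suppress=True)
c=cam('scene','scene3');u0,v0=260,150
a=c['color'][v0:v0+60,u0:u0+80]
cv2.imwrite('pics/crop4.png',cv2.resize(cv2.convertScaleAbs(a,alpha=1.6),(800,600),interpolation=cv2.INTER_CUBIC))
print('bore from scene2',onz(c,190+428.5/5-.5,110+450.5/5-.5,.132))
s=telemetry.get_state();p=s['eef_pos'];a=np.radians(11.25);X=np.array([np.cos(a),np.sin(a),0]);Y=np.array([-X[1],X[0],0])
n=np.array([.5018,.0010,.132])
pts=[[*p[:2],.132],[*p[:2],.151],n+X*.007+Y*.022,n-X*.007+Y*.022,n+X*.007-Y*.008,n-X*.007-Y*.008]
print(((proj(c,pts)-[u0,v0]+.5)*10-.5).round(0))
E
```

```text
t 4.5 [0.5004 0.0017 0.2063] toolx [-0.195  0.981 -0.   ] tooly [0.981 0.195 0.   ] zz [ 0.  0. -1.]
az y 11.235816204267742 F [ 0.32  0.15 -0.3 ] 58.71009349822998 0.19323269910771235 q [-0.2  -0.08  2.02  0.    1.2  -0.4 ]
shift cm [-0.15  0.1   0.63]
bore from scene2 [0.5835 0.0179 0.132 ]
[[357. 317.]
 [360. 266.]
 [403. 371.]
 [435. 341.]
 [312. 318.]
 [344. 289.]]
```

View pics/crop4.png

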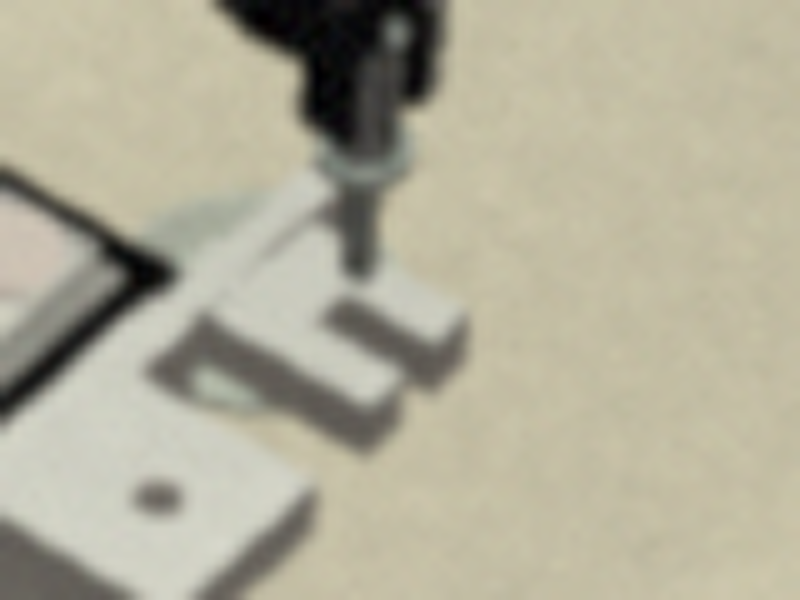

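The scene crop shows the slot's mouth corners at (402,372) and (437,340), matching the prediction. The pin's tip at (357,272) is upright and within 2 mm of the notch axis. I'm letting it down with +1 mm in tool y.

>>> arm_command --series '[0,0.1,0.4,0,0,0,0.9,0,0.1,1.2,0,0,0,0.9,0,0.1,2,0,0,0,0.9,0,0.1,2.8,0,0,0,0.9,0,0.1,3.6,0,0,0,0.9,0,0.1,4.4,0,0,0,0.9,0,0.1,5.1,0,0,0,0.9,0,0.1,5.5,0,0,0,0.9,0,0.1,5.7,0,0,0,0.9,0,0.1,5.7,0,0,0,0.9]'

```text
time: 5.38
eef_pos: [0.5012, 0.0019, 0.1489]
tcp_rot: [0.634, 0.773, -0.0, -0.0]
contact_force: [-0.1, -0.3, -1.0]
opening: 0.193
finger_force: 58.9
```

```bash
python3 go.py .5018 .001 .148; python3 - <<'E'
from h import *
cam('scene','scene4')
E
```

```text
t 5.38 [0.5012 0.0019 0.1489] toolx [-0.195  0.981  0.   ] tooly [ 0.981  0.195 -0.001] zz [-0.001  0.    -1.   ]
az y 11.249291454691217 F [-0.11 -0.28 -1.04] 58.93333375453949 0.19308120412407614 q [-0.2  -0.01  2.07 -0.    1.09 -0.4 ]
shift cm [-0.1   0.04  0.09]
```

>>> arm_command --series '[0,0,0.2,0,0,0,0.9,0,0,0.2,0,0,0,0.9,0,0,0.2,0,0,0,0.7,0,0,0.2,0,0,0,0.5,0,0,0.2,0,0,0,0.4,0,0,0.2,0,0,0,0.4,0,0,0.2,0,0,0,0.4]'

```text
time: 6.02
eef_pos: [0.5015, 0.0019, 0.1475]
tcp_rot: [0.634, 0.773, 0.0, 0.0]
contact_force: [-0.1, 0.1, 0.0]
opening: 0.601
finger_force: 0.0
```

```bash
python3 go.py .5018 .001 .22; python3 - <<'E'
from h import *
c=cam('scene','scene5');u0,v0=260,150
a=c['color'][v0:v0+60,u0:u0+80]
cv2.imwrite('pics/crop5.png',cv2.resize(cv2.convertScaleAbs(a,alpha=1.6),(800,600),interpolation=cv2.INTER_CUBIC))
E
```

```text
t 6.02 [0.5015 0.0019 0.1475] toolx [-0.195  0.981 -0.   ] tooly [0.981 0.195 0.   ] zz [ 0. -0. -1.]
az y 11.253332952653501 F [-0.06  0.05  0.03] 0.0 0.6006798547089921 q [-0.2  -0.01  2.07  0.    1.08 -0.4 ]
shift cm [-0.1   0.02 -7.25]
```

View pics/crop5.png

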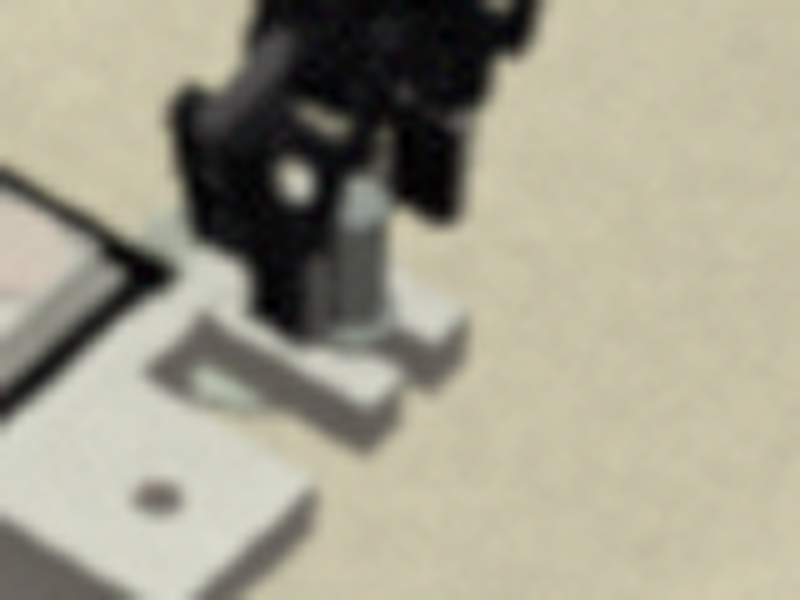

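The scene crop shows the pin upright in the slot: its collar rests on the block near (355,325), its top is at (362,195), and the fingers are open. I'm going up and then over to the lever.

>>> arm_command --series '[0,0,-1,0,0,0,0.3,0,0,-3,0,0,0,0.3,0,0,-5.5,0,0,0,0.3,0,0,-8,0,0,0,0.3,-2,-0.3,-9,0,0,0,0.3,-5.5,-0.7,-9,0,0,0,0.3,-9,-1.1,-9,0,0,0,0.3,-12.5,-1.5,-9,0,0,0,0.3,-16,-1.9,-9,0,0,0,0.3,-19.5,-2.3,-9,0,0,0,0.3]'

```text
time: 6.9
eef_pos: [0.5169, -0.1955, 0.2385]
tcp_rot: [0.634, 0.773, 0.0, 0.001]
contact_force: [0.9, -0.7, 0.0]
opening: 0.699
finger_force: 0.0
```

>>> arm_command --series '[-2.5,-0.2,0,0,0,0,0.3,-3.8,-0.3,0,0,0,0,0.3,-4.1,-0.3,0,0,0,0,0.3,-4.1,-0.3,0,0,0,0,0.3,-4.1,-0.3,0,0,0,0,0.3]'

```text
time: 7.32
eef_pos: [0.5219, -0.2334, 0.2374]
tcp_rot: [0.634, 0.773, 0.0, -0.0]
contact_force: [0.1, -0.2, -0.0]
opening: 0.701
finger_force: 0.0
```

```bash
python3 go.py .5219 -.2343 .075; python3 - <<'E'
from h import *
c=cam('scene','scene6');u0,v0=205,110
b=c['color'][150:210,260:320]
a=c['color'][v0:v0+60,u0:u0+60]
f=lambda x:cv2.resize(cv2.convertScaleAbs(x,alpha=1.6),(400,400),interpolation=cv2.INTER_CUBIC)
cv2.imwrite('pics/crop6.png',np.hstack([f(a),f(b)]))
E
```

```text
t 7.32 [ 0.5219 -0.2334  0.2374] toolx [-0.196  0.981  0.001] tooly [ 0.981  0.196 -0.   ] zz [-0.     0.001 -1.   ]
az y 11.29820949537874 F [ 0.14 -0.24 -0.02] 0.0 0.7011897931170931 q [-0.6   0.06  1.83  0.    1.26 -0.8 ]
shift cm [-0.1  -0.02 16.24]
```

View pics/crop6.png

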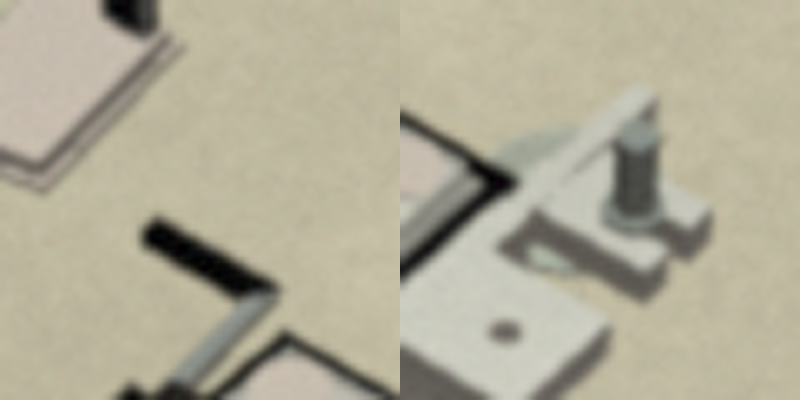

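The right crop shows the pin hanging upright in the notch, collar on the block at (635,215). The left crop shows the lever grip free at (205,258). I'm descending onto the grip.

>>> arm_command --series '[0,0,2,0,0,0,0.3,0,0,5,0,0,0,0.3,0,0,8,0,0,0,0.3,0,0,11,0,0,0,0.3,0,0,13.5,0,0,0,0.3,0,0,15.2,0,0,0,0.3,0,0,16,0,0,0,0.3,0,0,16,0,0,0,0.5,0,0,16,0,0,0,0.7,0,0,16,0,0,0,0.9]' --force 30

```text
time: 8.2
eef_pos: [0.5232, -0.2348, 0.0792]
tcp_rot: [0.634, 0.773, 0.0, 0.002]
contact_force: [0.1, -0.6, -0.4]
opening: 0.277
finger_force: 0.0
```

>>> arm_command --series '[0,0,0,0,0,0,0.9,0,0,0,0,0,0,0.9,0,0,0,0,0,0,0.9,0,0,0,0,0,0,0.9]'

```text
time: 8.53
eef_pos: [0.5222, -0.2352, 0.0789]
tcp_rot: [0.634, 0.773, -0.0, 0.001]
contact_force: [-4.6, -0.9, 6.2]
opening: 0.172
finger_force: 30.6
```

```bash
python3 go.py .5219 -.2343 .075
```

```text
t 8.53 [ 0.5222 -0.2352  0.0789] toolx [-0.195  0.981 -0.001] tooly [0.981 0.195 0.   ] zz [ 0.001 -0.001 -1.   ]
az y 11.263905301782817 F [-4.58 -0.88  6.2 ] 30.610286593437195 0.17221559404061892 q [-0.6   0.24  1.94 -0.    0.96 -0.8 ]
shift cm [ 0.1  -0.02  0.39]
```

>>> arm_command --series '[0,0.16,-0.75,0,0,0,0.9,0,0.37,-1.49,0,0,0,0.9,0,0.63,-2.22,0,0,0,0.9,0,0.94,-2.92,0,0,0,0.9,0,1.3,-3.6,0,0,0,0.9,0,1.7,-4.26,0,0,0,0.9,0,2.16,-4.88,0,0,0,0.9,0,2.65,-5.47,0,0,0,0.9,0,3.18,-6.03,0,0,0,0.9,0,3.75,-6.54,0,0,0,0.9]' --force 45

```text
time: 9.37
eef_pos: [0.5524, -0.2291, 0.143]
tcp_rot: [0.633, 0.774, -0.007, -0.007]
contact_force: [-22.2, -6.1, 11.1]
opening: 0.166
finger_force: 44.0
```

```bash
python3 go.py .6288 -.2127 .166
```

```text
t 9.37 [ 0.5524 -0.2291  0.143 ] toolx [-0.197  0.98   0.002] tooly [ 0.98   0.197 -0.02 ] zz [-0.02  -0.002 -1.   ]
az y 11.38864631299615 F [-22.24  -6.09  11.09] 43.960080742836 0.16594220558096284 q [-0.56  0.22  1.83 -0.01  1.11 -0.75]
shift cm [ 0.1   7.76 -2.46]
```

>>> arm_command --series '[0,0.2,-0.5,0,0,0,0.9,0,0.6,-1,0,0,0,0.9,0,1.2,-1.5,0,0,0,0.9,0,1.8,-1.8,0,0,0,0.9,0,2.5,-2.1,0,0,0,0.9]'

```text
time: 9.78
eef_pos: [0.579, -0.2237, 0.1652]
tcp_rot: [0.634, 0.773, -0.005, -0.005]
contact_force: [-17.9, -2.7, 11.2]
opening: 0.162
finger_force: 44.2
```

```bash
python3 go.py .6288 -.2127 .166
```

```text
t 9.78 [ 0.579  -0.2237  0.1652] toolx [-0.196  0.981  0.001] tooly [ 0.98   0.196 -0.014] zz [-0.014 -0.001 -1.   ]
az y 11.326394820602422 F [-17.86  -2.71  11.19] 44.227938652038574 0.16196455291287232 q [-0.53  0.24  1.76 -0.01  1.15 -0.72]
shift cm [ 0.1   5.1  -0.15]
```

```bash
python3 - <<'E'
from h import *
c=cam('scene','scene7')
a=c['color'][100:190,190:310]
cv2.imwrite('pics/crop7.png',cv2.resize(cv2.convertScaleAbs(a,alpha=1.8),(800,600),interpolation=cv2.INTER_CUBIC))
p=telemetry.get_state()['eef_pos'];b=np.array([.6288,-.2127]);X=np.array([.9807,.1956]);Y=np.array([-.1956,.9807])
P=[p]
for q in(.7,.9,1.1,1.4):
  for y in(35,-35): P.append([*(b+X*.11*np.sin(q-1.4)+Y*y/1000),.075+.11*np.cos(q-1.4)])
print(((proj(c,P)-[190,100]+.5)*6.667-.5).round(0))
E
```

```text
[[200. 273.]
 [301. 296.]
 [177. 225.]
 [270. 296.]
 [145. 224.]
 [235. 306.]
 [109. 234.]
 [179. 339.]
 [ 52. 265.]]
```

View pics/crop7.png

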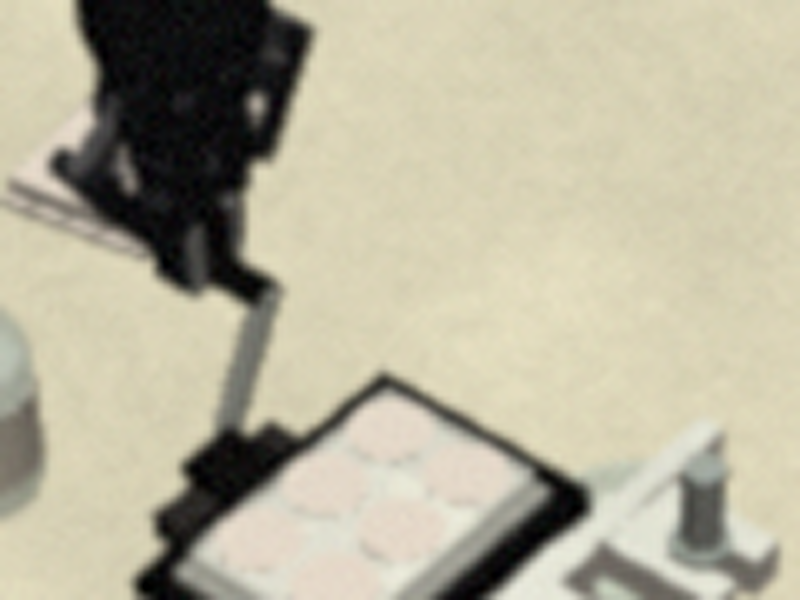

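The crop shows the fingers holding the bar (bar end at (272,293), so q is about 0.9) with the bar a little low in the pads. The plate is seated and the pin parked at (705,500). I'm continuing to upright without raising the tool further, so the bar moves deeper into the pads.

>>> arm_command --series '[0,0.6,0.2,0,0,0,0.9,0,1.2,0.2,0,0,0,0.9,0,1.8,0.1,0,0,0,0.9,0,2.4,0,0,0,0,0.9,0,3,-0.1,0,0,0,0.9,0,3.6,-0.2,0,0,0,0.9,0,4.2,-0.3,0,0,0,0.9,0,4.6,-0.3,0,0,0,0.9,0,4.8,-0.3,0,0,0,0.9,0,4.8,-0.3,0,0,0,0.9]'

```text
time: 10.67
eef_pos: [0.6321, -0.2131, 0.1736]
tcp_rot: [0.634, 0.773, 0.001, 0.002]
contact_force: [-6.3, 1.9, 16.0]
opening: 0.162
finger_force: 49.5
```

```bash
python3 go.py .6288 -.2127 .166;  python3 - <<'E'
from h import *
c=cam('scene','scene8')
a=c['color'][100:190,190:310]
cv2.imwrite('pics/crop8.png',cv2.resize(cv2.convertScaleAbs(a,alpha=1.8),(800,600),interpolation=cv2.INTER_CUBIC))
s=telemetry.get_state();p=s['eef_pos'];print(s['finger_force'],s['dq'].round(3))
b=np.array([.6288,-.2127]);X=np.array([.9807,.1956]);Y=np.array([-.1956,.9807])
P=[p]
for q in(1.2,1.3,1.4,1.5):
  for y in(35,-35): P.append([*(b+X*.11*np.sin(q-1.4)+Y*y/1000),.075+.11*np.cos(q-1.4)])
print(((proj(c,P)-[190,100]+.5)*6.667-.5).round(0))
E
```

```text
t 10.67 [ 0.6321 -0.2131  0.1736] toolx [-0.196  0.981 -0.002] tooly [0.981 0.196 0.004] zz [ 0.004 -0.001 -1.   ]
az y 11.29133932448366 F [-6.27  1.86 16.03] 49.48321044445038 0.162495310539526 q [-0.48  0.32  1.65  0.    1.17 -0.67]
shift cm [ 0.11 -0.32  0.75]
49.47052717208862 [ 0.    -0.001  0.001  0.001 -0.003  0.001]
[[110. 326.]
 [217. 315.]
 [ 90. 242.]
 [198. 326.]
 [ 71. 252.]
 [179. 339.]
 [ 52. 265.]
 [160. 355.]
 [ 33. 280.]]
```

```bash
python3 - <<'E'
from h import *
import pickle
c=pickle.load(open('c0.pkl','rb'))['scene']
A=cv2.imread('pics/scene0.png');B=cv2.imread('pics/scene8.png')
P=np.array([[.603,-.086,.136+h] for h in(0,.0168,.018)]);q=proj(c,P);print('pred shift',q[1]-q[0],q[2]-q[0])
u,v=q[0].round().astype(int)
t=cv2.resize(A[v-22:v+20,u-22:u+32],None,fx=8,fy=8,interpolation=cv2.INTER_CUBIC)
s=cv2.resize(B[v-34:v+32,u-32:u+42],None,fx=8,fy=8,interpolation=cv2.INTER_CUBIC)
r=cv2.minMaxLoc(cv2.matchTemplate(s,t,cv2.TM_CCOEFF_NORMED));print('obs shift',r[3][0]/8-10,r[3][1]/8-12,r[1])
# steel arm near the grip: grey pixels, black bar end
g=cv2.cvtColor(B,cv2.COLOR_BGR2GRAY)[100:190,190:310]
for row in range(42,66,2): print(row,''.join('#' if x<35 else '+' if x<95 else '.' for x in g[row,:50]))
E
```

```text
pred shift [-0.22675788 -4.50088152] [-0.24311983 -4.82564724]
obs shift 0.5 -4.25 0.798122763633728
42 ...+++#########+#####+++..........................
44 ......+++#####++######+...........................
46 ........+#####++######++..........................
48 ........++#####+#########++.......................
50 ..........++###+++++######+++.....................
52 .............++++....+++#++++.....................
54 ........................+++++.....................
56 ..+++...................+++++.....................
58 ++++++..................+++++.....................
60 ++++++...................+++++....................
62 ++++++...................+++++..........++......++
64 +++++++..................+++++..++#++++###+++++#++
```

```bash
python3 - <<'E'
from h import *
import pickle
c=pickle.load(open('c0.pkl','rb'))['scene']
A=cv2.imread('pics/scene0.png');B=cv2.imread('pics/scene8.png')
a=np.radians(11.25);X=np.array([np.cos(a),np.sin(a),0]);Y=np.array([-X[1],X[0],0]);C=np.array([.603,-.086,.136])
poly=proj(c,[C+X*i*.072+Y*j*.05 for i,j in((1,1),(1,-1),(-1,-1),(-1,1))])
m=np.zeros(A.shape[:2],np.uint8);cv2.fillPoly(m,[poly.round().astype(int)],255)
f=lambda x:cv2.cvtColor(x,cv2.COLOR_BGR2GRAY).astype(np.float32)
w=np.float32([[1,0,0],[0,1,-4.5]])
cc,w=cv2.findTransformECC(f(A),f(B),w,cv2.MOTION_TRANSLATION,(3,200,1e-6),m,3);print(cc,w[:,2])
s=telemetry.get_state();print(s['time'],s['finger_force'],s['contact_force'].round(1))
E
```

```text
0.9968425561917704 [-0.17076425 -4.455879  ]
10.7167 49.47052717208862 [-5.9  1.9 15.9]
```

```bash
python3 - <<'E'
from h import *
c=cam('scene');B=[cam('scene')['color'] for _ in range(4)]
A=cv2.imread('pics/scene0.png')
a=np.radians(11.25);X=np.array([np.cos(a),np.sin(a),0]);Y=np.array([-X[1],X[0],0]);C=np.array([.603,-.086,.136])
f=lambda x:cv2.cvtColor(x,cv2.COLOR_BGR2GRAY).astype(np.float32)
Bm=sum(f(b) for b in B)/4
def run(n,C,hx,hy,g,w0,mod=cv2.MOTION_TRANSLATION):
    m=np.zeros(A.shape[:2],np.uint8);cv2.fillPoly(m,[proj(c,[C+X*i*hx+Y*j*hy for i,j in((1,1),(1,-1),(-1,-1),(-1,1))]).round().astype(int)],255)
    w=np.float32([[1,0,0],[0,1,w0]])
    cc,w=cv2.findTransformECC(f(A),Bm,w,mod,(3,300,1e-7),m,g)
    p=proj(c,[C])[0];print(n,g,round(cc,4),w@[*p,1]-p,'pred18',(proj(c,[C+[0,0,.018]])-p)[0])
for g in(1,5):
    run('plate',C,.058,.038,g,-4.5);run('stage',C,.07,.05,g,-4.5);run('stage aff',C,.085,.065,g,-4.5,cv2.MOTION_AFFINE)
    run('ledge null',C+Y*.105-[0,0,.004],.035,.035,g,0)
s=telemetry.get_state();print(s['time'],s['finger_force'],s['eef_pos'].round(4))
E
```

```text
plate 1 0.9736 [ 0.11940068 -4.19362926] pred18 [-0.24311983 -4.82564724]
stage 1 0.9553 [-0.25710669 -4.6640234 ] pred18 [-0.24311983 -4.82564724]
stage aff 1 0.9287 [ 0.4546965  -4.22556459] pred18 [-0.24311983 -4.82564724]
ledge null 1 0.629 [-0.11427958 -0.37401927] pred18 [ 0.07583967 -4.77195214]
plate 5 0.9319 [ 0.47936577 -2.48408866] pred18 [-0.24311983 -4.82564724]
stage 5 0.9968 [-0.25250709 -4.35117483] pred18 [-0.24311983 -4.82564724]
stage aff 5 0.949 [ 0.29207552 -4.18895296] pred18 [-0.24311983 -4.82564724]
ledge null 5 0.5674 [ 0.68409359 -0.87770295] pred18 [ 0.07583967 -4.77195214]
10.9667 49.46609973907471 [ 0.6321 -0.2131  0.1736]
```

```bash
python3 - <<'E'
from h import *
import pickle
c=pickle.load(open('c0.pkl','rb'))['scene']
b=np.array([.6288,-.2127]);X=np.array([.9807,.1956]);Y=np.array([-.1956,.9807])
for q in(1.1,1.2,1.3,1.4,1.5,1.6):
    P=[[*(b+X*r*np.sin(q-1.4)+Y*.035),.075+r*np.cos(q-1.4)] for r in np.linspace(.05,.11,30)]
    p=proj(c,P)-[190,100]; print(q,[np.interp(-v,-p[:,1],p[:,0]).round(1) for v in(54,58,62)],p[-1].round(1))
g=cv2.cvtColor(cv2.imread('pics/scene8.png'),cv2.COLOR_BGR2GRAY)[100:190,190:310].astype(float)
for v in(54,56,58,60,62):
    w=np.clip(110-g[v,20:33],0,None);print(v,(w@np.arange(20,33)/w.sum()).round(2))
E
```

```text
1.1 [np.float64(33.5), np.float64(32.9), np.float64(32.2)] [34.9 45.5]
1.2 [np.float64(31.5), np.float64(31.2), np.float64(30.9)] [32.1 46.8]
1.3 [np.float64(29.3), np.float64(29.3), np.float64(29.3)] [29.3 48.5]
1.4 [np.float64(26.8), np.float64(27.2), np.float64(27.6)] [26.4 50.5]
1.5 [np.float64(23.8), np.float64(24.7), np.float64(25.6)] [23.6 52.8]
1.6 [np.float64(20.8), np.float64(21.7), np.float64(23.1)] [20.8 55.5]
54 25.7
56 25.99
58 26.17
60 26.66
62 26.78
```

The lever arm's line gives q of about 1.44, the grip is firm at 49 N, and the pin is parked. I'm handing in.

```bash
python3 -c "
from h import *
print(ctrl.sign_off())"
```

```text
the job is handed in; nothing more can be done
None
```

I parked the pin upright in the notch and let it go, and handed in with the gripper holding the lever at about 1.44 rad (49 N grip); the camera puts the stage lift at roughly 16 to 17.5 mm, too noisy to confirm the 16.8 mm limit, though the lever angle implies about 18 mm, and the sign-off gave no verdict.

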